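# Stack and latch a hygrometer salt test in its spring clamp

## Robot

A 7-joint arm with a two-finger parallel gripper is mounted at the origin on a cart in front of the work surface, level with it; the furniture and walls round the work are solid. World frame = base frame: x ahead of the robot, y to its left, z up, the work surface at z = 0. Lengths are in m, angles in rad, forces in N, time in s.
With the tool pointing down it reaches from about 0.4 to 0.75 m from the base axis. Payload 19.5 kg.
Tool frame: the origin (TCP) lies on the centre line of the jaws, within the pads' length; the fingertips stand 19 mm ahead of it and the grasp point (between the pads) is the TCP; z points along the fingers, y is the direction in which the jaws open and shut (so a half turn about z gives the same grasp; the last joint's range is limited). The gripper opens to 85 mm and grips with 20 to 120 N. Pads are 22 mm wide; open, the fingers measure 114 mm over their backs; the gripper's body (76 mm by 85 mm) begins 54 mm behind the grasp point. The pads swing forward as they close: fully open they stand 13 mm farther back than shut.
Start: joints at [-1.381, 0.707, -0.028, 1.485, 0.022, 0.951, -0.075], TCP at [0.132, 0.56, 0.25] pointing down, gripper open.
Joint ranges: [-2.71, 2.71], [-0.32, 2.16], [-1.57, 1.52], [0, 2.45], [-1.46, 4.6], [0, 2.02], [-2.83, 2.83]. Speed limits (rad/s): [1.89, 1.89, 2.57, 2.57, 3.01, 3.01, 3.01].

## Interface

Orientations are given as [roll, pitch, yaw] about the fixed x, y, z axes, in that order (R = Rz(yaw) Ry(pitch) Rx(roll)).
In Python, from rig import bot gives the robot as it stands.
- The arm moves only by the shell command python3 -m inch 'ROWS' [FORCE]. ROWS is JSON, one flat list of numbers, 5 for each row, row after row: the shift along the tool's x, y, z in m, then the turn about the tool's z in rad, then the opening in per cent of the stroke, from 0 (shut) to 100 (fully open). A call has 1 to 20 rows; each row is the pose to reach, as a shift and turn from the pose measured when the call began, along the tool's axes at that moment; what a row does not reach only later rows make up. A row lasts 1/8 s, in which the tool goes at most 62.5 mm and 10.7 degrees, less where a joint would pass 70% of its speed; a pose out of reach is approached as far as the arm can. A call with a gripper value outside its range is refused whole. The fingers move at their own pace and stop on an object; FORCE is the grip in N (left out, the last holds). Time passes only in rows, so rows that repeat a pose let the fingers close. It gives the time, the measured TCP pose, the force and the opening at its end, in the units of the state.
- bot.sense(): the state, without advancing time (a new reading comes with each control period).
- bot.capture(name): name is "scene" or "top" or "wrist"; returns (picture, depth): 480x640x3 uint8, red, green, blue; 480x640 float32, m along the optical axis (not along the pixel's ray), 0 where there is no reading.
- bot.calibration(name): a dict with "K" (3x3 intrinsics, pixels), "rvec" (rotation vector, rad) and "tvec" (3), from world to camera coordinates, as OpenCV has them. Camera axes: x right, y down, z forward; pixel columns grow to the right and rows downward; lengths in m; the calibration is good to about 2 mm. A picture is of the moment at which its call begins: read the wrist's pose just before it. calibration takes no time and is no camera call; for the wrist camera it gives the pose at the moment of the call.
- bot.sign_off(): hands the job in, once; it reports no verdict.
The state is a dict: "clock": time; "joints": joint angles; "dq": joint speeds; "joint_efforts": joint torques, N m; "eef_pos": TCP position; "eef_rot": TCP orientation; "wrist_force": force on the tool from outside, world axes, zero at the start; "ft_torque": the same for the moment, N m; "finger_gap": finger opening in m.
Only numpy, scipy, OpenCV 4.12 (cv2) and the standard library are available. Lean on these libraries where they do the work, as an engineer would, in place of code of your own. Each camera call takes 0.05 s, during which the arm holds its last target. There are 200 camera calls.

## Task

Set up the hygrometer's salt test in the spring clamp: put the blue salt cartridge squarely down on the clamp's floor between the corner guides, then the orange spacer squarely on it, then the hygrometer on top with its dial up, one part at a time and set down rather than dropped. Press the hygrometer down until both brass latches have snapped in over its rim and hold the stack, then let go. Keep the cartridge level, because it holds salt paste, and leave the other things on the bench where they are.

Things in the scene. Friction and masses are not known exactly. Their poses are not given: they have to be found in the camera images.
- clamp: fixed spring clamp: aluminium base 152 (x) x 104 (y) x 16 high, four black L-shaped corner guides round a floating floor, and on the +x and -x sides grey latch housings (99 high, 37 to 61 from the centre) with red pull knobs (ends 81 out). Origin on the table under its centre, z up, x along the line of the two latches
- clamp_mouth (a point): centre of the mouth between the corner guides, 76 above the table, axes as the clamp's. Inside, the guides make a square pocket 52.4 wide along x and y, upright up to 68, flaring 3.5 a side from there to 76; they centre a 60 round with 1.5 play. The middle 35 of the +y and -y sides is open, so fingers can go in there down to the base (16)
- clamp_seat (a point): centre of the top of the clamp's floor when nothing presses on it, 26 above the table; axes as the clamp's
- clamp_floor (a joint): sinking of the aluminium floor plate (46 x 46) on its springs, m: 0 at rest (it stays so under the stack's weight), 0.0045 at its stop; 4 N starts it, 9 N bottoms it. A latched stack keeps it about 0.0025 down
- latch_far (a joint): brass bolt on the clamp's +x side, m: 0 sprung fully in (tip 26.5 from the centre line, 3.5 over a centred hygrometer's rim), grows to 0.009 when pushed back outward. Flat underside 80.5 above the table, 14 wide, steep bevel on top from 82 to 94: the hygrometer going down pushes it back (a few N)
- latch_near (a joint): the same bolt on the clamp's -x side
- cartridge: blue square salt cartridge with white membrane on top, 50 x 50 x 24 high; origin at the centre of its underside, z up, x and y along its sides. It goes onto the clamp floor (its top then 50 above the table)
- spacer: orange square open grid frame with black gasket cords, 50 x 50 x 14 high; origin at the centre of its underside, z up, x and y along its sides; either face may be up. On the cartridge its top is 64 above the table
- gauge: round dial hygrometer, grey rim, pale dial, 60 diameter, 19 high, dial up; origin at the centre of its underside, z up. Laid on the spacer its top is 83 above the table; latched, 80.5
- dropper: amber glass dropper bottle with black teat, upright, 33 x 34 x 102 mm; bystander; origin at its underside's centre
- tweezers: steel tweezers lying flat, 164 x 14 x 11 mm; bystander; origin at its underside's centre
- marker: black felt pen lying flat, 135 x 14 x 15 mm; bystander; origin at its underside's centre
- label_roll: roll of blank cream labels with brown core, 55 x 55 x 25 mm; bystander; origin at its underside's centre
- cup_open: empty translucent food cup, 89 x 89 x 60 mm; bystander; origin at its underside's centre
Mind the look-alikes: they are no part of the job. What is shaped like the gauge but pink or purple is not meant.

How it is judged:
On the way, in this order (a step that is already met when the one before it is completed fails the run):
1. the cartridge alone lies squarely on the clamp floor, released (horizontal distance between cartridge and clamp_seat below 0.003 m and z of cartridge in the frame of clamp_seat between -0.006 and 0.0025 m and angle between cartridge's own z axis and vertical below 0.06 rad and (angle between the x axis of cartridge and the x axis of clamp, either way round below 0.08 rad or angle between the x axis of cartridge and the y axis of clamp, either way round below 0.08 rad) and contact force between cartridge and the fingers below 0.1 N), for 0.2 s.
2. the spacer lies squarely on the cartridge in the clamp, released (horizontal distance between each of cartridge, spacer and clamp_seat below 0.003 m and z of cartridge in the frame of clamp_seat between -0.006 and 0.0025 m and angle between each of cartridge, spacer's own z axis and vertical below 0.06 rad and z of spacer in the frame of clamp_seat between 0.018 and 0.0265 m and (angle between the x axis of spacer and the x axis of clamp, either way round below 0.08 rad or angle between the x axis of spacer and the y axis of clamp, either way round below 0.08 rad) and contact force between spacer and the fingers below 0.1 N), for 0.2 s.
At the end, for the whole second after the job is handed in: stacked level (0.06 rad) in the clamp: cartridge and spacer within 3 mm of its centre line and square to it (0.08 rad), hygrometer within 4 mm, dial up; floor held down over 1.5 mm and both latches in to under 1.5 mm, so over the hygrometer; at rest (horizontal distance between each of cartridge, spacer and clamp_seat below 0.003 m and z of cartridge in the frame of clamp_seat between -0.0085 and 0 m and angle between each of cartridge, spacer, gauge's own z axis and vertical below 0.06 rad and (angle between the x axis of cartridge and the x axis of clamp, either way round below 0.08 rad or angle between the x axis of cartridge and the y axis of clamp, either way round below 0.08 rad) and z of spacer in the frame of clamp_seat between 0.0155 and 0.024 m and (angle between the x axis of spacer and the x axis of clamp, either way round below 0.08 rad or angle between the x axis of spacer and the y axis of clamp, either way round below 0.08 rad) and horizontal distance between gauge and clamp_seat below 0.004 m and z of gauge in the frame of clamp_seat between 0.0295 and 0.038 m and value of joint clamp_floor above 0.0015 m and value of joint each of latch_far, latch_near below 0.0015 m and linear speed of each of cartridge, gauge below 0.02 m/s); the robot touches nothing.
It fails at once if the salt cartridge is tipped more than 0.5 rad (angle between cartridge's own z axis and vertical above 0.5 rad).
It fails at once if a part of the stack is dropped (moves faster than 0.6 m/s out of the fingers) ((linear speed of cartridge above 0.6 m/s and contact force between cartridge and the fingers below 0.1 N) or (linear speed of spacer above 0.6 m/s and contact force between spacer and the fingers below 0.1 N) or (linear speed of gauge above 0.6 m/s and contact force between gauge and the fingers below 0.1 N)).
It fails at once if a bystander is knocked more than 30 mm away (distance of any of dropper, tweezers, marker, label_roll, cup_open from where it was at the start of the episode above 0.03 m).
It also fails if it takes over 72 s, if anything falls off the work surface, if the arm or the gripper's body presses on something with over 40 N, if the wrist force passes 120 N, or if a joint passes its speed limit or range.

## Working session

There is one attempt and no reset: what is moved stays moved. The work goes in short steps, Python scripts to look and compute and a shell command to move; the robot and the scene stay as the last step left them, time stands still between calls to the robot, and variables do not carry over. Pictures are saved under pics/ and viewed, about 8 in all and at most 12, crops included, and the job is handed in when it is done.

```bash
ls; mkdir -p pics; python3 - <<'E'
from rig import bot
import cv2,numpy as np
s=bot.sense();print(s['clock'],s['eef_pos'],s['eef_rot'],s['finger_gap'])
for n in('scene','top'):
    p,d=bot.capture(n);c=bot.calibration(n)
    np.savez(f'pics/{n}0.npz',p=p,d=d,**c)
    cv2.imwrite(f'pics/{n}0.png',p[:,:,::-1])
    R=cv2.Rodrigues(np.array(c['rvec']))[0];print(n,np.array(c['K']).tolist(),(-R.T@np.array(c['tvec']).ravel()).round(3),R.round(3).tolist())
E
```

```text
pics
0.0 [0.1320598  0.55937118 0.24982559] [-3.14046402e+00  2.70073109e-05  2.90977863e+00] 0.08545329491882375
scene [[508.0531123332336, 0.0, 322.7233970959833], [0.0, 508.0531123332336, 242.08734520680275], [0.0, 0.0, 1.0]] [-0.242 -0.992  0.632] [[0.809, -0.587, 0.023], [-0.212, -0.329, -0.92], [0.547, 0.74, -0.391]]
top [[579.1574886436541, 0.0, 314.8141255779159], [0.0, 579.1574886436541, 236.81816722109613], [0.0, 0.0, 1.0]] [0.4   0.021 1.411] [[0.025, -1.0, 0.019], [-0.997, -0.026, -0.074], [0.074, -0.017, -0.997]]
```

View pics/top0.png

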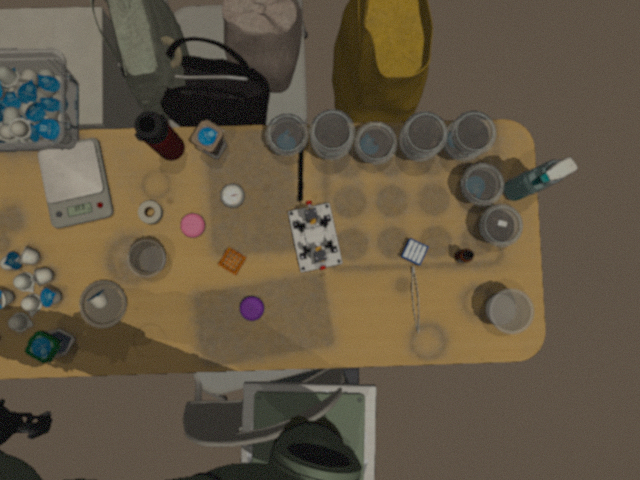

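View pics/scene0.png

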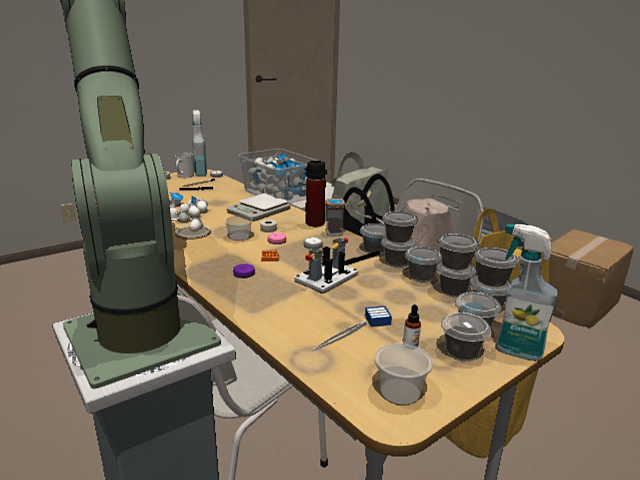

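Arm moves start next. Candidates (top picture):
- **Cartridge:** blue/white square at (413,251). Rivals are the blue-topped box (208,137) and the blue pods at left.
- **Spacer:** orange square at (232,260), no rival.
- **Gauge:** grey/pale disc at (232,195). Rivals are pink (192,225), purple (251,308) and the label roll (150,211).
- **Clamp:** (315,236).

```bash
cat > h.py <<'E'
import cv2,numpy as np
def ray(c,uv,z):
    K=np.array(c['K']);R=cv2.Rodrigues(np.array(c['rvec']))[0];o=-R.T@np.array(c['tvec']).ravel()
    uv=np.atleast_2d(np.array(uv,float));d=(np.linalg.inv(K)@np.c_[uv,np.ones(len(uv))].T).T@R
    return (o+d*((z-o[2])/d[:,2])[:,None])[:,:2]
def box(c,m,z,near=None):
    """largest (or nearest to pixel) blob -> centre, size, yaw on plane z"""
    cs=[k for k in cv2.findContours(m.astype(np.uint8),cv2.RETR_EXTERNAL,cv2.CHAIN_APPROX_NONE)[0] if len(k)>8]
    k=max(cs,key=cv2.contourArea) if near is None else min(cs,key=lambda k:np.hypot(*(k.reshape(-1,2).mean(0)-near)))
    w=ray(c,k.reshape(-1,2),z)
    (cx,cy),(a,b),t=cv2.minAreaRect((w*1000).astype(np.float32))
    return np.round([cx,cy,a,b,t],1), k
def delta(s,x,y,z,yaw=None):
    """tool-axes shift from state s to world point; turn to bring tool yaw there"""
    from scipy.spatial.transform import Rotation as Ro
    R=Ro.from_euler('xyz',s['eef_rot']).as_matrix()
    d=R.T@(np.array([x,y,z])-s['eef_pos'])
    ty=np.arctan2(R[1,1],R[0,1]) # direction of tool y in world
    t=None
    if yaw is not None: t=-((yaw-ty+np.pi/2)%np.pi-np.pi/2)
    return d.round(4),t
E
python3 - <<'E'
from h import *
f=np.load('pics/top0.npz');p=f['p'];d=f['d'];hsv=cv2.cvtColor(p,cv2.COLOR_RGB2HSV)
def win(m,x0,x1,y0,y1):
    o=np.zeros_like(m);o[y0:y1,x0:x1]=m[y0:y1,x0:x1];return o
H,S,V=[hsv[...,i].astype(int) for i in range(3)]
# not-wood masks
cart=win(((H>90)&(H<135)&(S>60))|((S<60)&(V>130)),398,430,235,268)
sp=win((H<16)&(S>170),215,250,244,276)
g=win((S<70),218,247,180,210)
cl=win((S<60)&(V>110),285,345,198,275)
for n,m,z in(('cart',cart,.024),('sp',sp,.014),('gauge',g,.019),('clamp',cl,.016)):
    b,k=box(f,m,z);print(n,b,k.reshape(-1,2).mean(0).round(1))
for n,uv,z in(('dropper',(463,255),.05),('tw',(415,300),.01),('purple',(251,308),.019),('pink',(192,225),.019),('k1',(307,205),.08),('k2',(322,268),.08)):print(n,ray(f,uv,z).round(3))
im=np.hstack([cv2.resize(p[y0:y0+70,x0:x0+70],(390,390),interpolation=cv2.INTER_CUBIC) for x0,y0 in((282,202),(380,216))])
im2=np.hstack([cv2.resize(p[y0:y0+36,x0:x0+70],(390,200),interpolation=cv2.INTER_CUBIC) for x0,y0 in((198,178),(198,242))])
cv2.imwrite('pics/crop1.png',np.vstack([im,im2])[:,:,::-1])
E
```

```text
cart [ 474.4 -239.8   48.2   45.5   64.8] [412.7 251.6]
sp [441.7 195.6  50.4  49.2  60.6] [232. 261.]
gauge [600.  199.9  58.5  57.9   1.9] [232.  195.1]
clamp [503.2  -3.1 152.1 104.7  13.5] [314.3 232.1]
dropper [[ 0.468 -0.353]]
tw [[ 0.358 -0.249]]
purple [[0.33  0.145]]
pink [[0.525 0.293]]
k1 [[0.573 0.018]]
k2 [[ 0.428 -0.02 ]]
```

View pics/crop1.png

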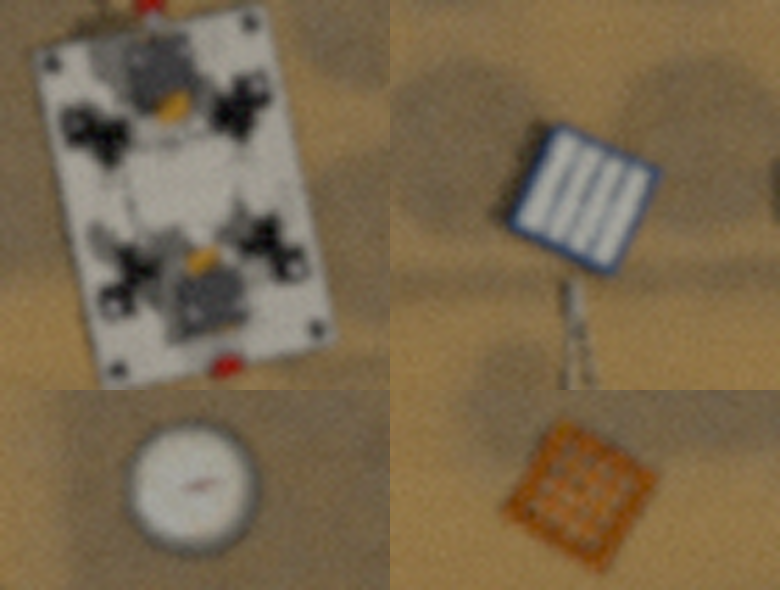

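The crop confirms all four: the clamp has brass bolts and lies ~13.5° from world x, the blue framed cartridge has a tweezer tip close to its near-left face, and the gauge (pale dial) and orange grid are clear. Compute the first move.

```bash
python3 - <<'E'
from h import *; from rig import bot
s=bot.sense()
print(delta(s,.45,.28,.25),delta(s,.474,-.24,.2,np.radians(64.8)))
E
```

```text
(array([-3.736e-01, -1.989e-01,  1.000e-04]), None) (array([-0.5164, -0.6994,  0.0506]), np.float64(0.20804837286749533))
```

```bash
python3 -m inch '[-0.374,-0.2,0,0,100, -0.374,-0.2,0,0,100, -0.374,-0.2,0,0,100, -0.374,-0.2,0,0,100, -0.374,-0.2,0,0,100, -0.374,-0.2,0,0,100, -0.374,-0.2,0,0,100, -0.374,-0.2,0,0,100, -0.516,-0.699,0.05,0.208,100, -0.516,-0.699,0.05,0.208,100, -0.516,-0.699,0.05,0.208,100, -0.516,-0.699,0.05,0.208,100, -0.516,-0.699,0.05,0.208,100, -0.516,-0.699,0.05,0.208,100, -0.516,-0.699,0.05,0.208,100, -0.516,-0.699,0.05,0.208,100, -0.516,-0.699,0.05,0.208,100, -0.516,-0.699,0.05,0.208,100, -0.516,-0.699,0.05,0.208,100, -0.516,-0.699,0.05,0.208,100]' 30
python3 - <<'E'
from h import *; from rig import bot
s=bot.sense();c=bot.calibration('wrist');p,d=bot.capture('wrist');np.savez('pics/w1.npz',p=p,d=d,**c);cv2.imwrite('pics/w1.png',p[:,:,::-1])
print(s['clock'],s['eef_pos'],s['eef_rot'],s['wrist_force'])
hsv=cv2.cvtColor(p,cv2.COLOR_RGB2HSV);m=cv2.inRange(hsv,(95,80,30),(130,255,255))
b,k=box(c,cv2.morphologyEx(m,cv2.MORPH_CLOSE,np.ones((15,15))),.024);print(b,k.reshape(-1,2).mean(0))
E
```

```text
clock: 2.6
eef_pos: [0.474, -0.2382, 0.2008]
eef_rot: [-3.141, 0.0, 2.704]
wrist_force: [0.7, 0.4, -0.2]
finger_gap: 0.0853
2.6 [ 0.47397651 -0.23822881  0.20076364] [-3.14098937e+00  2.73338557e-04  2.70350833e+00] [ 0.73151948  0.37733666 -0.17574231]
[ 471.1 -244.1   49.2   53.2   65.9] [309.25550661 212.94713656]
```

View pics/w1.png

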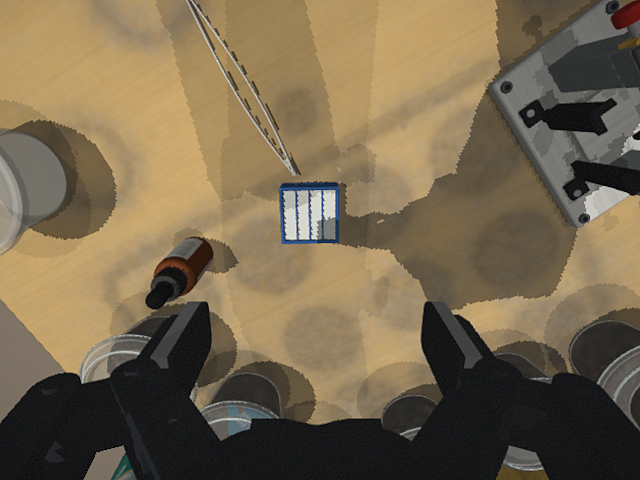

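The wrist picture shows the cartridge top face at about cols 281–339, rows 188–243 (near side face above it), tweezers tip at (295,175) just clear of the face we do not grip. The jaws will close left/right.

```bash
python3 - <<'E'
from h import *; from rig import bot
f=np.load('pics/w1.npz');s=bot.sense()
q=ray(f,[(281,188),(338.5,188),(339.5,243.5),(281.5,243.5)],.024);print((q*1000).round(1),q.mean(0));e=q[1]-q[0];e2=q[2]-q[3];print(np.degrees(np.arctan2(*e[::-1])),np.degrees(np.arctan2(*e2[::-1])),np.linalg.norm(e))
c=q.mean(0)
for z in(.06,.021):print(delta(s,*c,z,np.radians(65.5)))
E
```

```text
[[ 441.7 -255.7]
 [ 462.  -212.6]
 [ 506.9 -231.7]
 [ 485.5 -277.3]] [ 0.47403689 -0.24430287]
64.86917316357543 64.8721311817984 0.047643332282840234
(array([-0.0025, -0.0051,  0.1408]), np.float64(-0.01068290706158237))
(array([-0.0025, -0.0051,  0.1798]), np.float64(-0.01068290706158237))
```

```bash
python3 -m inch '[-0.0025,-0.005,0.06,0,100, -0.0025,-0.005,0.12,0,100, -0.0025,-0.005,0.16,0,100, -0.0025,-0.005,0.178,0,100, -0.0025,-0.005,0.178,0,50, -0.0025,-0.005,0.178,0,45, -0.0025,-0.005,0.178,0,45, -0.0025,-0.005,0.178,0,45, -0.0025,-0.005,0.178,0,45]' 30
```

```text
clock: 3.78
eef_pos: [0.4748, -0.2444, 0.0244]
eef_rot: [-3.141, 0.003, 2.703]
wrist_force: [-0.7, 1.4, 6.4]
finger_gap: 0.0494
```

```bash
python3 -m inch '[0,0,-0.03,0,45, 0,0,-0.08,0,45, 0,0,-0.13,0,45, 0.0766,0.2307,-0.176,-0.674,45, 0.0766,0.2307,-0.176,-0.674,45, 0.0766,0.2307,-0.176,-0.674,45, 0.0766,0.2307,-0.176,-0.674,45, 0.0766,0.2307,-0.176,-0.674,45, 0.0766,0.2307,-0.176,-0.674,45, 0.0766,0.2307,-0.176,-0.674,45]'
python3 - <<'E'
from h import *; from rig import bot
s=bot.sense();c=bot.calibration('wrist');p,d=bot.capture('wrist');np.savez('pics/w2.npz',p=p,d=d,**c);cv2.imwrite('pics/w2.png',p[:,:,::-1])
print(s['clock'],s['eef_pos'],s['eef_rot'],s['finger_gap'],s['wrist_force'])
E
```

```text
clock: 5.03
eef_pos: [0.5029, -0.0039, 0.2003]
eef_rot: [-3.139, 0.002, -2.908]
wrist_force: [-0.7, 0.2, -1.9]
finger_gap: 0.0493
5.025 [ 0.50287392 -0.00391873  0.2003321 ] [-3.13881419e+00  1.75998465e-03 -2.90798030e+00] 0.04931045413810517 [-0.73958083  0.19784323 -1.8816082 ]
```

View pics/w2.png

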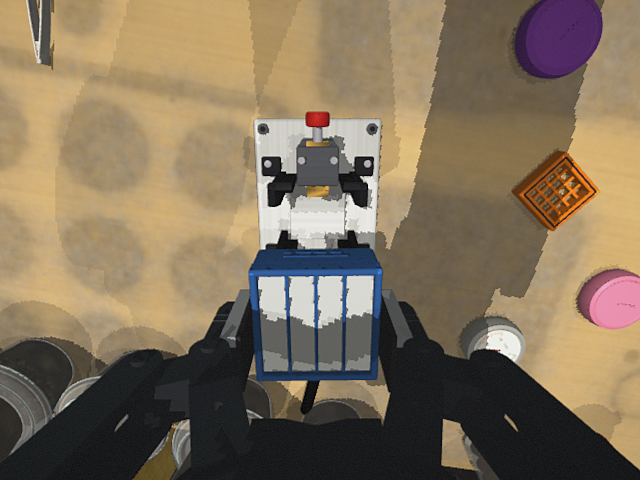

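The wrist view shows the held cartridge, level (top face about cols 250–382, rows 274–380), and the clamp base ahead (cols 256–381, near edge at row 119). Measure both.

```bash
python3 - <<'E'
from h import *; from rig import bot
f=np.load('pics/w2.npz');p=f['p'];d=f['d'];s=bot.sense();hsv=cv2.cvtColor(p,cv2.COLOR_RGB2HSV).astype(int)
w=(hsv[...,1]<60)&(hsv[...,2]>120)
L=[];Rr=[];T=[]
for r in range(130,240,2):
    x=np.where(w[r,240:400])[0]+240
    L.append((x.min()-.5,r));Rr.append((x.max()+.5,r))
for c in list(range(275,300,2))+list(range(335,365,2)):
    y=np.where(w[105:135,c])[0]+105;T.append((c,y.min()-.5))
out=[]
for P in(L,Rr,T):
    q=ray(f,P,.016)*1000;v=cv2.fitLine(q.astype(np.float32),cv2.DIST_HUBER,0,.1,.01).ravel();out.append(v);print(v[2:],np.degrees(np.arctan2(v[1],v[0])), np.abs((q-v[2:])@[-v[1],v[0]]).mean())
# clamp axes
th=np.radians(np.mean([(np.degrees(np.arctan2(v[1],v[0]))+90)%180-90 for v in out[:2]]));ax=np.array([np.cos(th),np.sin(th)]);ay=np.array([-ax[1],ax[0]])
yy=[ay@out[0][2:],ay@out[1][2:]];x0=ax@out[2][2:]
print('yaw',np.degrees(th),'width',yy,'clamp c',ax*(x0+76)+ay*np.mean(yy))
m=((hsv[...,0]>95)&(hsv[...,0]<130)&(hsv[...,1]>80))
r=330;x=np.where(m[r])[0];x=x[(x>235)&(x<395)];print('cart cols',x.min(),x.max())
for c in(262,290,318,345,370):
    y=np.where(m[:,c])[0];print(c,y.min(),y.max(),end=' ; ')
zt=s['eef_pos'][2]-.0004
q=ray(f,[(x.min()-.5,r),(x.max()+.5,r)],zt)*1000;print('\n',q,'tcp',s['eef_pos'][:2]*1000)
print('depth top', np.median(d[300:360,260:370]), d[150,318])
for z in(.1,.0504):
  pass
E
```

```text
[492.43262 -58.40215] 13.584554 0.21526490281117208
[468.65607   41.648987] 13.698397 0.2920849114974401
[427.66443  -21.335192] -76.64889 5.342820841529618e-06
yaw 13.641475 width [np.float32(-172.89275), np.float32(-70.0564)] clamp c [501.49188    -3.2927933]
cart cols 253 379
262 250 470 ; 290 174 421 ; 318 250 383 ; 345 174 379 ; 370 249 445 ; 
 [[508.19048768 -27.91164387]
 [496.71692891  20.20455712]] tcp [502.89200626  -3.79344026]
depth top 0.14618856 0.22056386
```

```bash
python3 - <<'E'
from h import *; from rig import bot
f=np.load('pics/w2.npz');p=f['p'];s=bot.sense();hsv=cv2.cvtColor(p,cv2.COLOR_RGB2HSV)
g=p.astype(int).sum(2)
for c in(300,330): print(c,[ (r,tuple(int(v) for v in p[r,c])) for r in range(266,284,2)],[ (r,tuple(int(v) for v in p[r,c])) for r in range(370,388,2)])
zt=s['eef_pos'][2]
tx=np.array([np.cos(-2.908),np.sin(-2.908)])
for r in(272,274,276,376,378,380,382):print(r,((ray(f,(316,r),zt)[0]-s['eef_pos'][:2])@tx*1000).round(2))
# knob centre near
for z in (.016,): print(delta(s,.5018,-.0033,z))
E
```

```text
300 [(266, (29, 58, 89)), (268, (30, 52, 84)), (270, (45, 86, 142)), (272, (54, 96, 160)), (274, (46, 90, 152)), (276, (156, 160, 169)), (278, (220, 220, 213)), (280, (216, 217, 212)), (282, (215, 215, 209))] [(370, (102, 104, 102)), (372, (22, 39, 64)), (374, (27, 43, 67)), (376, (32, 53, 84)), (378, (29, 58, 94)), (380, (105, 103, 101)), (382, (225, 191, 129)), (384, (218, 185, 128)), (386, (219, 188, 129))]
330 [(266, (33, 56, 91)), (268, (33, 56, 90)), (270, (48, 88, 142)), (272, (54, 95, 158)), (274, (41, 85, 146)), (276, (206, 205, 195)), (278, (217, 218, 210)), (280, (215, 216, 210)), (282, (216, 216, 210))] [(370, (84, 88, 91)), (372, (24, 40, 64)), (374, (29, 46, 70)), (376, (34, 55, 90)), (378, (30, 57, 94)), (380, (114, 105, 95)), (382, (161, 140, 104)), (384, (159, 139, 106)), (386, (159, 137, 105))]
272 25.25
274 24.45
276 23.65
376 -20.85
378 -21.83
380 -22.82
382 -23.81
(array([0.0013, 0.0012, 0.1842]), None)
```

Cartridge sits +1.8 mm along tool x in the hand; a correction of about (-1.1, +0.5) mm centres it. Lower in stages.

```bash
python3 -m inch '[-0.0011,0.0005,0.04,-0.004,45, -0.0011,0.0005,0.08,-0.004,45, -0.0011,0.0005,0.1,-0.004,45, -0.0011,0.0005,0.11,-0.004,45, -0.0011,0.0005,0.12,-0.004,45, -0.0011,0.0005,0.127,-0.004,45, -0.0011,0.0005,0.132,-0.004,45, -0.0011,0.0005,0.137,-0.004,45]'
```

```text
clock: 6.08
eef_pos: [0.5041, -0.0034, 0.0632]
eef_rot: [-3.139, 0.002, -2.904]
wrist_force: [-2.3, -0.8, 0.5]
finger_gap: 0.0495
```

```bash
python3 -m inch '[0.0006,0,0.004,0,45, 0.0006,0,0.008,0,45, 0.0006,0,0.011,0,45, 0.0006,0,0.0125,0,45, 0.0006,0,0.013,0,45]'
```

```text
clock: 6.7
eef_pos: [0.5036, -0.0036, 0.0502]
eef_rot: [-3.139, 0.002, -2.904]
wrist_force: [-0.7, -0.9, 2.3]
finger_gap: 0.0495
```

```bash
python3 -m inch '[0,0,0,0,62, 0,0,0,0,66, 0,0,0,0,72, 0,0,-0.01,0,72, 0,0,-0.05,0,72, 0,0,-0.11,0,90, 0,0,-0.15,0,100, 0,0,-0.15,0,100]'
python3 - <<'E'
from h import *; from rig import bot
s=bot.sense();c=bot.calibration('wrist');p,d=bot.capture('wrist');np.savez('pics/w3.npz',p=p,d=d,**c);cv2.imwrite('pics/w3.png',p[80:380,120:520][:,:,::-1])
print(s['eef_pos'],s['eef_rot'],s['wrist_force'])
E
```

```text
clock: 7.7
eef_pos: [0.504, -0.0033, 0.2033]
eef_rot: [-3.138, 0.006, -2.904]
wrist_force: [-0.5, -0.9, -0.4]
finger_gap: 0.0855
[ 0.50403553 -0.00333668  0.203291  ] [-3.13782588  0.00644553 -2.90431221] [-0.46489569 -0.88966172 -0.37567956]
```

View pics/w3.png

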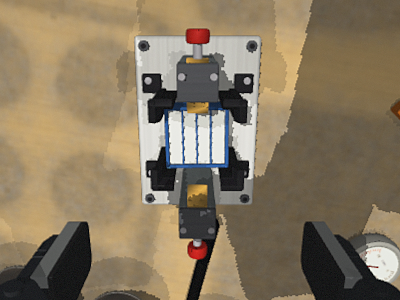

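The picture shows the cartridge seated squarely between the four guides (crop (197,137)), both bolts in. On to the spacer.

```bash
python3 -m inch '[0.0138,0.208,0,0.75,100, 0.0138,0.208,0,0.75,100, 0.0138,0.208,0,0.75,100, 0.0138,0.208,0,0.75,100, 0.0138,0.208,0,0.75,100, 0.0138,0.208,0,0.75,100, 0.0138,0.208,0,0.75,100]'
python3 - <<'E'
from h import *; from rig import bot
f=np.load('pics/w3.npz')
print('cart top depth: cam z', -(cv2.Rodrigues(f['rvec'])[0].T@f['tvec'].ravel())[2], np.median(f['d'][200:240,295:340]))
s=bot.sense();c=bot.calibration('wrist');p,d=bot.capture('wrist');np.savez('pics/w4.npz',p=p,d=d,**c);cv2.imwrite('pics/w4.png',p[:,:,::-1])
print(s['clock'],s['eef_pos'],s['eef_rot'],s['wrist_force'])
hsv=cv2.cvtColor(p,cv2.COLOR_RGB2HSV);m=cv2.inRange(hsv,(4,170,60),(16,255,255))
m=cv2.morphologyEx(m,cv2.MORPH_CLOSE,np.ones((9,9)));m=cv2.morphologyEx(m,cv2.MORPH_OPEN,np.ones((5,5)))
b,k=box(c,m,.014);print(b,cv2.boundingRect(k))
cc=p[150:290,240:400];cv2.imwrite('pics/w4c.png',cv2.resize(cc,None,fx=4,fy=4)[:,:,::-1])
E
```

```text
clock: 8.62
eef_pos: [0.4415, 0.1944, 0.2006]
eef_rot: [-3.141, 0.005, 2.629]
wrist_force: [0.0, -0.4, -1.0]
finger_gap: 0.0852
cart top depth: cam z 0.3262715984168931 0.29094732
8.625 [0.44145731 0.19441768 0.2006432 ] [-3.14133448  0.00518076  2.62895595] [ 0.03920205 -0.42230008 -0.96169971]
[438.2 196.3  49.5  50.8  60.6] (288, 176, 58, 58)
```

View pics/w4c.png

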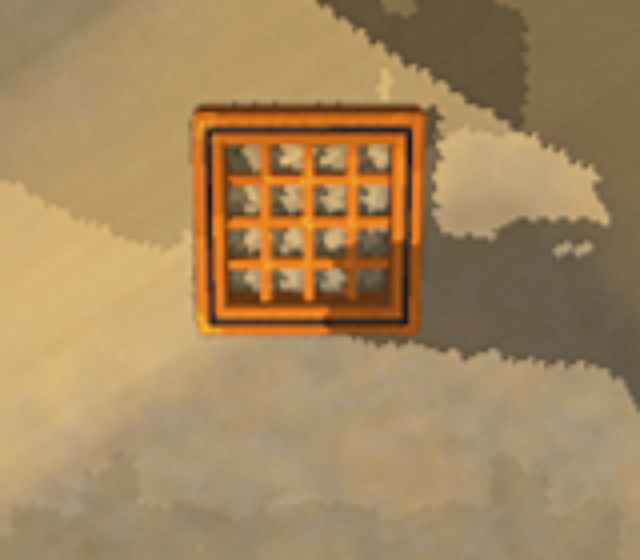

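Spacer top face spans crop rows 107–333, cols 193–425, aligned with the jaws. Grasp.

```bash
python3 -m inch '[0.0032,0.0002,0.06,0,100, 0.0032,0.0002,0.12,0,100, 0.0032,0.0002,0.16,0,90, 0.0032,0.0002,0.179,0,75, 0.0032,0.0002,0.1795,0,60, 0.0032,0.0002,0.1795,0,45, 0.0032,0.0002,0.1795,0,45, 0.0032,0.0002,0.1795,0,45, 0.0032,0.0002,0.1795,0,45]' 30
```

```text
clock: 9.8
eef_pos: [0.4397, 0.1959, 0.0215]
eef_rot: [3.141, 0.005, 2.629]
wrist_force: [0.7, 0.3, -0.6]
finger_gap: 0.0491
```

```bash
python3 -m inch '[0,0,-0.03,0,45, 0,0,-0.09,0,45, 0,0,-0.15,0,45, -0.1535,-0.1424,-0.1785,-0.75,45, -0.1535,-0.1424,-0.1785,-0.75,45, -0.1535,-0.1424,-0.1785,-0.75,45, -0.1535,-0.1424,-0.1785,-0.75,45, -0.1535,-0.1424,-0.1785,-0.75,45, -0.1535,-0.1424,-0.1785,-0.75,45, -0.1535,-0.1424,-0.1785,-0.75,45]'
python3 - <<'E'
from h import *; from rig import bot
s=bot.sense();c=bot.calibration('wrist');p,d=bot.capture('wrist');np.savez('pics/w5.npz',p=p,d=d,**c);cv2.imwrite('pics/w5.png',p[:,:,::-1])
print(s['clock'],s['eef_pos'],s['eef_rot'],s['finger_gap'],s['wrist_force'])
E
```

```text
clock: 11.05
eef_pos: [0.5025, -0.002, 0.2007]
eef_rot: [-3.138, 0.004, -2.904]
wrist_force: [-0.4, -0.3, -0.8]
finger_gap: 0.0488
11.05 [ 0.50245487 -0.00196999  0.20073663] [-3.13833753  0.00396845 -2.90424867] 0.048754286918688945 [-0.3956098  -0.29410611 -0.8361465 ]
```

View pics/w5.png

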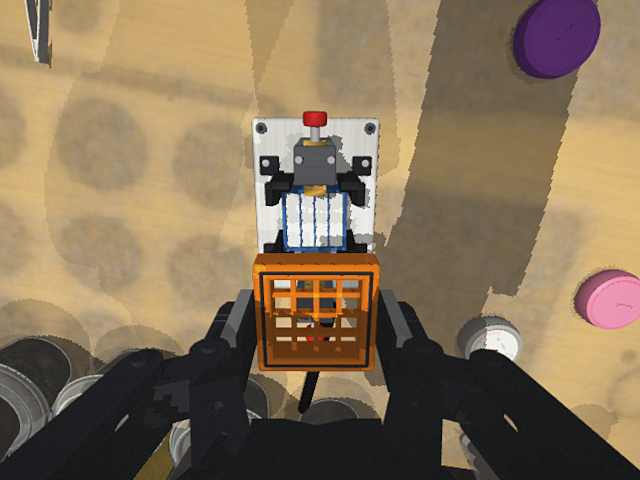

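Spacer held level and square in the jaws (cols 255–380, rows 253–371). Measure its offset from the TCP.

```bash
python3 - <<'E'
from h import *; from rig import bot
f=np.load('pics/w5.npz');p=f['p'];s=bot.sense()
for c in(285,350): print(c,[(r,tuple(int(v) for v in p[r,c])) for r in list(range(250,276,2))+list(range(362,376,2))])
hsv=cv2.cvtColor(p,cv2.COLOR_RGB2HSV);m=cv2.inRange(hsv,(3,120,30),(18,255,255));x=np.where(m[345,240:400])[0]+240;print(x.min(),x.max())
T=s['eef_pos'];R=cv2.Rodrigues(np.array(f['rvec']))[0]
tx=np.array([np.cos(-2.904),np.sin(-2.904)])
for r in(262,264,266,268,368,370,372):print(r,((ray(f,(317,r),.1932)[0]-T[:2])@tx*1000).round(2))
ty=np.array([tx[1],-tx[0]])
for x in (x.min()-.5,x.max()+.5):print(((ray(f,(x,345),.1932)[0]-T[:2])@ty*1000).round(2))
E
```

```text
285 [(250, (27, 45, 75)), (252, (0, 4, 15)), (254, (135, 71, 27)), (256, (129, 68, 13)), (258, (133, 71, 17)), (260, (138, 74, 31)), (262, (136, 75, 27)), (264, (154, 81, 18)), (266, (224, 119, 28)), (268, (228, 122, 29)), (270, (242, 129, 28)), (272, (48, 44, 47)), (274, (12, 28, 44)), (362, (144, 77, 26)), (364, (89, 49, 27)), (366, (11, 21, 29)), (368, (140, 76, 22)), (370, (127, 58, 4)), (372, (196, 169, 122)), (374, (189, 161, 113))]
350 [(250, (34, 32, 32)), (252, (7, 16, 27)), (254, (135, 70, 19)), (256, (132, 73, 26)), (258, (132, 70, 20)), (260, (132, 69, 17)), (262, (135, 72, 23)), (264, (168, 87, 23)), (266, (222, 118, 26)), (268, (227, 123, 28)), (270, (243, 129, 26)), (272, (51, 45, 47)), (274, (13, 31, 43)), (362, (144, 78, 23)), (364, (95, 54, 25)), (366, (17, 23, 30)), (368, (134, 73, 25)), (370, (130, 61, 11)), (372, (182, 162, 131)), (374, (184, 164, 132))]
257 375
262 26.12
264 25.28
266 24.44
268 23.6
368 -22.91
370 -23.94
372 -24.97
-24.63
25.09
```

```bash
python3 -m inch '[0.0007,-0.0017,0.04,0,45, 0.0007,-0.0017,0.08,0,45, 0.0007,-0.0017,0.097,0,45, 0.0007,-0.0017,0.105,0,45, 0.0007,-0.0017,0.112,0,45, 0.0007,-0.0017,0.118,0,45, 0.0007,-0.0017,0.122,0,45, 0.0007,-0.0017,0.125,0,45, 0.0007,-0.0017,0.1265,0,45]'
```

```text
clock: 12.22
eef_pos: [0.5029, -0.0042, 0.0742]
eef_rot: [-3.138, 0.004, -2.904]
wrist_force: [-0.1, 0.7, 0.3]
finger_gap: 0.0492
```

```bash
python3 -m inch '[0.0003,0.0002,0.0012,0,45, 0.0003,0.0002,0.0022,0,45, 0.0003,0.0002,0.0027,0,45, 0.0003,0.0002,0.0027,0,45]'
```

```text
clock: 12.72
eef_pos: [0.5026, -0.0041, 0.0715]
eef_rot: [-3.138, 0.004, -2.904]
wrist_force: [0.6, 0.3, -0.1]
finger_gap: 0.0489
```

```bash
python3 -m inch '[0,0,0.0005,0,45, 0,0,0.001,0,45, 0,0,0.001,0,45]'
```

```text
clock: 13.1
eef_pos: [0.5026, -0.0041, 0.0706]
eef_rot: [-3.138, 0.004, -2.904]
wrist_force: [0.6, 0.0, 0.9]
finger_gap: 0.0492
```

```bash
python3 -m inch '[0,0,0,0,62, 0,0,0,0,66, 0,0,0,0,72, 0,0,-0.01,0,72, 0,0,-0.05,0,72, 0,0,-0.1,0,90, 0,0,-0.13,0,100, 0,0,-0.13,0,100]'
python3 - <<'E'
from h import *; from rig import bot
s=bot.sense();c=bot.calibration('wrist');p,d=bot.capture('wrist');np.savez('pics/w6.npz',p=p,d=d,**c);cv2.imwrite('pics/w6.png',cv2.resize(p[80:340,180:480],None,fx=2,fy=2)[:,:,::-1])
print(s['eef_pos'],s['eef_rot'],s['wrist_force'])
print(delta(s,.599,.200,.2))
E
```

```text
clock: 14.1
eef_pos: [0.5025, -0.0039, 0.2029]
eef_rot: [-3.137, 0.008, -2.904]
wrist_force: [-0.5, -1.1, -0.0]
finger_gap: 0.0854
[ 0.50254615 -0.00387018  0.20289837] [-3.13732258  0.00779834 -2.90435572] [-0.53999067 -1.13760758 -0.02778761]
(array([-0.1416,  0.1755,  0.0033]), None)
```

View pics/w6.png

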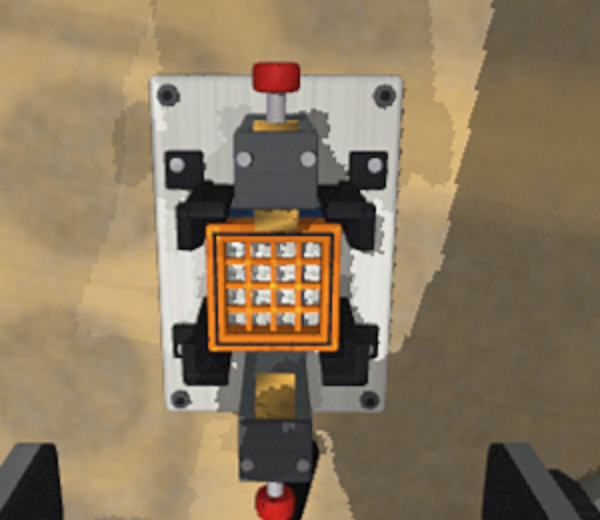

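Spacer lies squarely on the cartridge between the guides (picture centre (272,287)), bolts free. Next the gauge.

```bash
python3 -m inch '[-0.1416,0.1755,0.003,0,100, -0.1416,0.1755,0.003,0,100, -0.1416,0.1755,0.003,0,100, -0.1416,0.1755,0.003,0,100, -0.1416,0.1755,0.003,0,100, -0.1416,0.1755,0.003,0,100]'
python3 - <<'E'
from h import *; from rig import bot
s=bot.sense();c=bot.calibration('wrist');p,d=bot.capture('wrist');np.savez('pics/w7.npz',p=p,d=d,**c);cv2.imwrite('pics/w7.png',p[:,:,::-1])
print(s['clock'],s['eef_pos'],s['eef_rot'],s['wrist_force'])
hsv=cv2.cvtColor(p,cv2.COLOR_RGB2HSV)
m=cv2.inRange(hsv,(0,0,60),(179,50,255));m[:,:250]=0;m[:,390:]=0;m[:140]=0;m[290:]=0
m=cv2.morphologyEx(m,cv2.MORPH_CLOSE,np.ones((7,7)));m=cv2.morphologyEx(m,cv2.MORPH_OPEN,np.ones((5,5)))
b,k=box(c,m,.019);print(b,cv2.boundingRect(k))
g=ray(c,k.reshape(-1,2),.019).astype(np.float32);print(cv2.minEnclosingCircle(g))
for z in(.021,):print(delta(s,*(np.array(b[:2])/1000),z))
E
```

```text
clock: 14.9
eef_pos: [0.5981, 0.1992, 0.1979]
eef_rot: [-3.137, 0.004, -2.905]
wrist_force: [-0.5, -0.7, -0.5]
finger_gap: 0.085
14.9 [0.59814102 0.19915795 0.19787787] [-3.136882    0.00439434 -2.90460712] [-0.53466438 -0.73725966 -0.54112086]
[596.1 200.   57.9  56.4  13.6] (285, 176, 67, 67)
((0.5960242748260498, 0.20009645819664001), 0.0294516421854496)
(array([0.0026, 0.0021, 0.1769]), None)
```

View pics/w7.png

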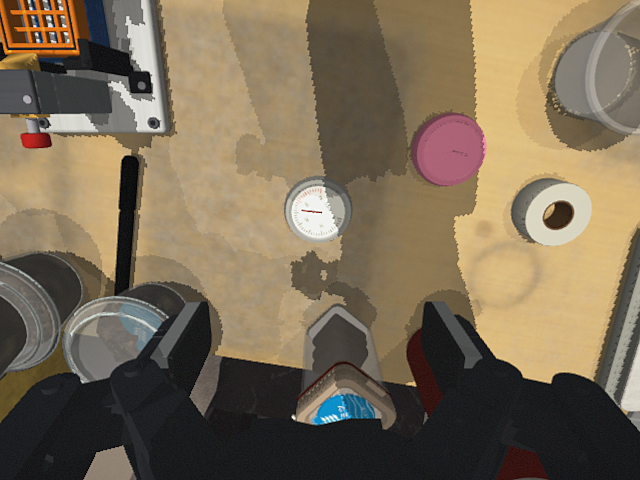

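Gauge (pale dial, grey rim) at pixel (318,210), clear of pink (448,150) and label roll (552,213). Grasp.

```bash
python3 -m inch '[0.0024,0.0021,0.06,0,100, 0.0024,0.0021,0.12,0,100, 0.0024,0.0021,0.16,0,95, 0.0024,0.0021,0.177,0,85, 0.0024,0.0021,0.177,0,65, 0.0024,0.0021,0.177,0,55, 0.0024,0.0021,0.177,0,55, 0.0024,0.0021,0.177,0,55, 0.0024,0.0021,0.177,0,55]' 40
python3 - <<'E'
from h import *; from rig import bot
s=bot.sense();print(s['finger_gap'],s['eef_pos'],s['eef_rot']);print(delta(s,.5022,-.0039,.2))
E
```

```text
clock: 16.08
eef_pos: [0.5966, 0.1997, 0.0215]
eef_rot: [-3.137, 0.005, -2.905]
wrist_force: [-0.2, 0.2, -1.3]
finger_gap: 0.0583
0.058307568665089154 [0.59658087 0.19973927 0.02150281] [-3.13692164  0.0052045  -2.90517109]
(array([ 0.1385, -0.1767, -0.1784]), None)
```

```bash
python3 -m inch '[0,0,-0.03,0,55, 0,0,-0.09,0,55, 0,0,-0.15,0,55, 0.1385,-0.1767,-0.178,0,55, 0.1385,-0.1767,-0.178,0,55, 0.1385,-0.1767,-0.178,0,55, 0.1385,-0.1767,-0.178,0,55, 0.1385,-0.1767,-0.178,0,55, 0.1385,-0.1767,-0.178,0,55]'
python3 - <<'E'
from h import *; from rig import bot
s=bot.sense();c=bot.calibration('wrist');p,d=bot.capture('wrist');np.savez('pics/w8.npz',p=p,d=d,**c);cv2.imwrite('pics/w8.png',p[:,:,::-1])
print(s['clock'],s['eef_pos'],s['eef_rot'],s['finger_gap'],s['wrist_force'])
E
```

```text
clock: 17.2
eef_pos: [0.5026, -0.0033, 0.1997]
eef_rot: [-3.137, 0.006, -2.905]
wrist_force: [0.6, 0.1, 0.3]
finger_gap: 0.0584
17.2 [ 0.50255249 -0.00329387  0.19971602] [-3.13726046  0.00585397 -2.90477695] 0.05842873667628059 [0.56420169 0.07514116 0.26784002]
```

View pics/w8.png

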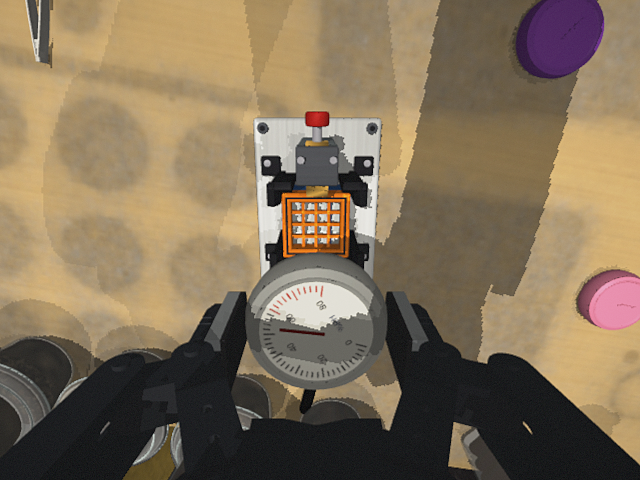

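Gauge held dial up and level (rim cols 246–386, lower edge row ~388). Measure its offset.

```bash
python3 - <<'E'
from h import *; from rig import bot
f=np.load('pics/w8.npz');p=f['p'];T=np.array([.50255,-.00329]);a=-2.9048
tx=np.array([np.cos(a),np.sin(a)]);ty=np.array([tx[1],-tx[0]])
print([(r,tuple(int(v) for v in p[r,325])) for r in list(range(252,292,3))+list(range(372,396,2))])
for uv in((317,252),(317,270),(317,276),(317,376),(317,385),(317,389),(246,325),(386,325)):
    q=ray(f,uv,.1972)[0]-T;print(uv,(q@tx*1000).round(1),(q@ty*1000).round(1))
E
```

```text
[(252, (127, 75, 35)), (255, (86, 87, 81)), (258, (100, 98, 94)), (261, (104, 104, 98)), (264, (109, 107, 101)), (267, (114, 112, 107)), (270, (172, 171, 159)), (273, (170, 168, 157)), (276, (170, 169, 158)), (279, (134, 133, 126)), (282, (184, 180, 167)), (285, (226, 224, 215)), (288, (227, 226, 217)), (291, (226, 224, 216)), (372, (145, 143, 133)), (374, (143, 141, 131)), (376, (142, 139, 130)), (378, (144, 141, 132)), (380, (115, 113, 107)), (382, (79, 78, 75)), (384, (94, 92, 86)), (386, (93, 92, 87)), (388, (85, 86, 86)), (390, (170, 147, 111)), (392, (166, 144, 109)), (394, (167, 144, 110))]
(317, 252) 32.2 0.5
(317, 270) 25.0 0.5
(317, 276) 22.6 0.5
(317, 376) -22.9 0.6
(317, 385) -27.5 0.6
(317, 389) -29.5 0.6
(246, 325) 1.4 -27.4
(386, 325) 1.4 27.7
```

```bash
python3 -m inch '[0.0004,-0.0004,0.04,0,55, 0.0004,-0.0004,0.07,0,55, 0.0004,-0.0004,0.082,0,55, 0.0004,-0.0004,0.09,0,55, 0.0004,-0.0004,0.097,0,55, 0.0004,-0.0004,0.103,0,55, 0.0004,-0.0004,0.108,0,55, 0.0004,-0.0004,0.111,0,55, 0.0004,-0.0004,0.111,0,55]' 70
```

```text
clock: 18.38
eef_pos: [0.5028, -0.0037, 0.0885]
eef_rot: [-3.137, 0.005, -2.904]
wrist_force: [-4.1, 0.4, 1.1]
finger_gap: 0.0576
```

```bash
python3 -m inch '[0.0006,0,0.002,0,55, 0.0006,0,0.004,0,55, 0.0006,0,0.006,0,55, 0.0006,0,0.0075,0,55, 0.0006,0,0.0075,0,55]'
```

```text
clock: 19.0
eef_pos: [0.5021, -0.0039, 0.081]
eef_rot: [-3.137, 0.005, -2.904]
wrist_force: [-4.1, -0.2, 4.9]
finger_gap: 0.0572
```

```bash
python3 -m inch '[0.0002,0,0.0008,0,55, 0.0002,0,0.0016,0,55, 0.0002,0,0.0024,0,55, 0.0002,0,0.0024,0,55]'
```

```text
clock: 19.5
eef_pos: [0.5023, -0.0038, 0.0802]
eef_rot: [-3.137, 0.007, -2.904]
wrist_force: [-11.7, 0.7, 45.3]
finger_gap: 0.0575
```

Floor bottomed (45 N). Ease off, release and look.

```bash
python3 -m inch '[0,0,-0.001,0,55, 0,0,-0.002,0,55, 0,0,-0.002,0,70, 0,0,-0.002,0,76, 0,0,-0.002,0,82, 0,0,-0.005,0,84, 0,0,-0.03,0,90, 0,0,-0.07,0,100, 0,0,-0.12,0,100, 0,0,-0.12,0,100]'
python3 - <<'E'
from h import *; from rig import bot
s=bot.sense();c=bot.calibration('wrist');p,d=bot.capture('wrist');np.savez('pics/w9.npz',p=p,d=d,**c);cv2.imwrite('pics/w9.png',cv2.resize(p[90:310,180:460],None,fx=2.8,fy=2.7)[:,:,::-1])
print(s['clock'],s['eef_pos'],s['wrist_force'])
cz=-(cv2.Rodrigues(np.array(c['rvec']))[0].T@np.array(c['tvec']).ravel())[2]
print('cam z',cz,'gauge depth',np.median(d[205:235,305:335]))
E
```

```text
clock: 20.75
eef_pos: [0.5025, -0.0034, 0.2033]
eef_rot: [-3.136, 0.012, -2.904]
wrist_force: [0.4, 0.0, -0.4]
finger_gap: 0.0856
20.75 [ 0.5024858  -0.00340777  0.2032836 ] [ 0.39500644  0.00463722 -0.38735611]
cam z 0.3258022702587975 gauge depth 0.2568214
```

View pics/w9.png

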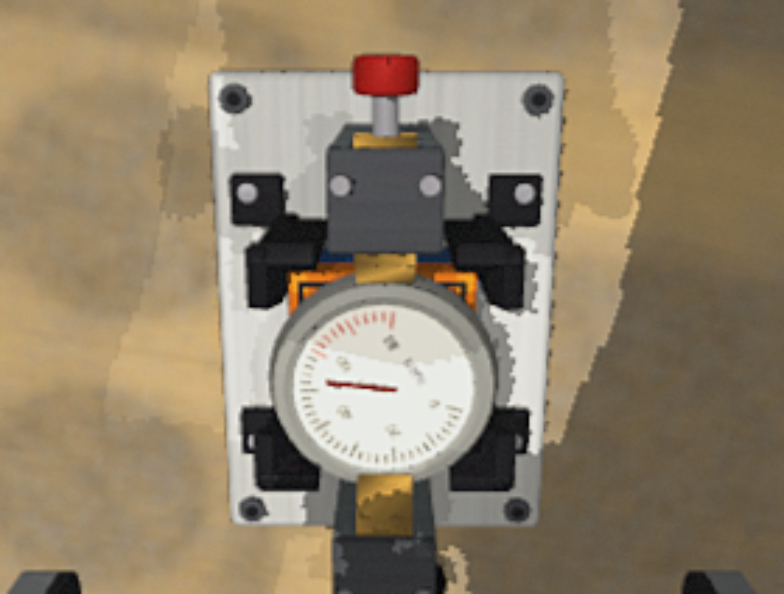

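The far bolt clearly overlaps the rim and the near bolt (384,268) seems to as well. Check numerically from depth: rim height/tilt and bolt-tip position compared with the fully-in bolts of the previous picture.

```bash
python3 - <<'E'
from h import *
def cloud(f):
    K=f['K'];R=cv2.Rodrigues(f['rvec'])[0];v,u=np.mgrid[:480,:640];d=f['d']
    P=np.stack([(u-K[0,2])*d/K[0,0],(v-K[1,2])*d/K[1,1],d],-1)-f['tvec'].ravel();W=P@R
    th=np.radians(13.64);C=np.array([.502,-.0039]);q=W[...,:2]-C
    return np.stack([q[...,0]*np.cos(th)+q[...,1]*np.sin(th),-q[...,0]*np.sin(th)+q[...,1]*np.cos(th),W[...,2]],-1)*1000
for n in('w6','w9'):
    f=np.load(f'pics/{n}.npz');X=cloud(f);h=cv2.cvtColor(f['p'],cv2.COLOR_RGB2HSV)
    br=cv2.inRange(h,(14,110,60),(28,255,255))>0
    for sgn in(1,-1):
        m=br&(np.abs(X[...,1])<7)&(sgn*X[...,0]>20)&(sgn*X[...,0]<37)&(X[...,2]>76)
        q=X[m];print(n,'bolt',sgn,len(q),'tip |x|',np.percentile(sgn*q[:,0],3).round(1),'z range',np.percentile(q[:,2],[3,97]).round(1))
    r=np.hypot(X[...,0],X[...,1]);
    if n=='w6': m=(np.abs(np.abs(X[...,1])-24)<1.5)&(np.abs(X[...,0])<15)&(X[...,2]>55);print('spacer top',np.median(X[m][:,2]))
    else:
        m=(r>25.5)&(r<28.5)&(X[...,2]>70)&(np.abs(X[...,1])>9);q=X[m];A=np.c_[q[:,:2],np.ones(len(q))];s=np.linalg.lstsq(A,q[:,2],rcond=None)[0];print('rim z',np.median(q[:,2]),'tilt',s[:2])
        m=(r<33)&(X[...,2]>72)&(X[...,2]<84);q=X[m];print('extent y',q[:,1].min(),q[:,1].max(),'x',q[:,0].min(),q[:,0].max())
E
```

```text
w6 bolt 1 416 tip |x| 26.4 z range [81.2 94.7]
w6 bolt -1 204 tip |x| 27.5 z range [83.  94.9]
spacer top 63.56833496926394
w9 bolt 1 401 tip |x| 26.6 z range [82.  94.8]
w9 bolt -1 219 tip |x| 25.6 z range [77.4 94.9]
rim z 272.8507200942166 tilt [-4.95386883 -0.1228934 ]
extent y -29.22059006128279 29.768154399688928 x -27.78937623982903 29.00526395635091
```

```bash
python3 - <<'E'
from h import *
f=np.load('pics/w9.npz');K=f['K'];R=cv2.Rodrigues(f['rvec'])[0];v,u=np.mgrid[:480,:640];d=f['d']
W=(np.stack([(u-K[0,2])*d/K[0,0],(v-K[1,2])*d/K[1,1],d],-1)-f['tvec'].ravel())@R*1000
q=W-[502,-3.9,0];r=np.hypot(q[...,0],q[...,1])
for a,b in((0,15),(25,28)):
    m=(r>a)&(r<b)&(W[...,2]>72)&(W[...,2]<90);p=q[m]
    A=np.c_[p[:,:2],np.ones(len(p))]
    for _ in range(4):
        s=np.linalg.lstsq(A,p[:,2],rcond=None)[0];k=np.abs(A@s-p[:,2])<1;A,p=A[k],p[k]
    print(a,b,len(p),s)
E
```

```text
0 15 1166 [ 4.31520564e-03 -9.23270711e-03  7.95755848e+01]
25 28 463 [6.22401074e-02 1.78455167e-02 7.88338779e+01]
```

Bolt tips are at their fully-in positions, and the dial is level (~0.01 rad) at ~80 mm. That matches the latched height of 80.5, not the unlatched 83. Handing in.

```bash
python3 -c "
from rig import bot
print(bot.sign_off())"
```

```text
the job is handed in; nothing more can be done
None
```

The stack is in the clamp and the job is handed in. I set the cartridge, spacer and hygrometer (dial up) down one at a time. I then pressed the hygrometer to the floor's stop, which read 45 N on the wrist. After that I let go and backed the arm off about 120 mm. The clock read about 21 s of the 72 s allowed. Sign-off gave no verdict.

**Last checks:**
- **Latches:** both bolt tips measured back at their fully-in position. The far one was 26.6 mm from the centre line. The near one read 25.6 mm, against 27.5 mm before, which is about the camera error.
- **Height and level:** the dial face is at about 80 mm and level to 0.01 rad, matching the latched 80.5 mm rather than the unlatched 83 mm.
- **Squareness:** the cartridge and spacer each looked square between the guides after I released them.

**Failed or disagreed:** my plane fit on the hygrometer's rim was unreliable. The first try included the fingers, and the second, on only 463 points, gave a 0.06 slope, so I relied on the dial fit. I did not re-measure the bystanders at the end, but I saw no contact with any of them.

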